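Load the clear bay of the duplex water filter and switch over to it

ROBOT

A 7-joint arm with a two-finger parallel gripper is mounted at the origin on a cart in front of the work surface, level with it; the furniture and walls round the work are solid. World frame = base frame: x ahead of the robot, y to its left, z up, the work surface at z = 0. Lengths are in mm, angles in rad, forces in N, time in s.
With the tool pointing down it reaches from about 425 to 825 mm from the base axis. Payload 3.6 kg.
Tool frame: the origin (TCP) lies on the centre line of the jaws, within the pads' length; the fingertips stand 14 mm ahead of it and the grasp point (between the pads) lies 5 mm behind it; z points along the fingers, y is the line along which they close (so a half turn about z gives the same grasp; the last joint's range is limited). The gripper opens to 85 mm and grips with 20 to 120 N. Pads are 22 mm wide; open, the fingers measure 114 mm over their backs; the gripper's body (76 mm by 85 mm) begins 54 mm behind the grasp point. The pads swing forward as they close: fully open they stand 13 mm farther back than shut.
Start: joints at [1.165, 0.615, -0.013, 1.423, 0.008, 1.103, -0.04], TCP at [240.383, -603.887, 245.297] pointing down, gripper open.
Joint ranges: [-3.12, 3.12], [-0.3, 2.06], [-1.34, 1.32], [0.26, 2.42], [-1.36, 4.5], [0.01, 1.98], [-2.84, 2.84]. Speed limits (rad/s): [2.79, 2.79, 3.14, 3.14, 3.14, 3.14, 3.14].

INTERFACE

Orientations are given as a unit quaternion [x, y, z, w].
In Python, from workcell import ctrl gives the robot as it stands.
- The arm moves only by the shell command python3 -m creep 'ROWS' [FORCE]. ROWS is text: rows parted by semicolons, each of 7 numbers parted by spaces: the gripper's target within -1 to 1 (shut at 1, half-way at 0, fully open at -1), then the shift along the tool's x, y, z normalised to -1 to 1, where 1 is 0.02 m, then the turn, a rotation vector about the tool's x, y, z normalised to -1 to 1, where 1 is 4 degrees. A call has 1 to 12 rows; each row shifts and turns the commanded pose from where the row before left it, along the tool's axes as they then stand; what a row does not reach is not made up. A row lasts 1/12 s, in which the tool goes at most 41.7 mm and 7.16 degrees, less where a joint would pass 70% of its speed; a pose out of reach is approached as far as the arm can. A call with a number of a shift or a turn outside -1 to 1 is refused whole. A call with a gripper value outside its range is refused whole. The fingers move at their own pace and stop on an object; FORCE is the grip in N (left out, the last holds). Time passes only in rows, so rows that do not move let the fingers close. It gives the time, the measured TCP pose, the force, the opening and the grip force at its end, in the units of the state.
- ctrl.get_obs(): the state, without advancing time (a new reading comes with each control period).
- ctrl.capture(name): name is "scene" or "top"; returns the picture (420x560x3 uint8, blue, green, red); there is no depth.
- ctrl.calibration(name): a dict with "intrinsics" (3x3 intrinsics, pixels), "world_from_camera" (4x4, takes a point from camera to world coordinates). Camera axes: x right, y down, z forward; pixel columns grow to the right and rows downward; lengths in mm; the calibration is good to about 2 mm. A picture is of the moment at which its call begins. calibration takes no time and is no camera call.
- ctrl.sign_off(): hands the job in; it is judged then, once.
The state is a dict: "time": time; "joints": joint angles; "joint_vel": joint speeds; "joint_efforts": joint torques, N m; "position": TCP position; "tcp_rot": TCP orientation; "contact_force": force on the tool from outside, world axes, zero at the start; "ft_torque": the same for the moment, N m; "finger_gap": finger opening in mm; "grip_force": force on a finger pad.
Only numpy, scipy, OpenCV 4.12 (cv2) and the standard library are available. Lean on these libraries where they do the work, as an engineer would, in place of code of your own. Each camera call takes 0.05 s, during which the arm holds its last target. There are 200 camera calls.

TASK

The foot of an old cartridge has been left behind at the bottom of one of the two bays of the water filter, too deep to see: feel with the fresh cartridge which bay is clear, and where it stops short draw it out again without forcing it. Press the fresh cartridge fully home in the clear bay, then swing the changeover lever all the way over towards that bay and let go. Be gentle with the filter and leave the tumbler and the milk jug standing where they are.

Things in the scene. Friction and masses are not known exactly. Their poses are not given: they have to be found in the camera images.
- cartridge_mid (a point): centre (half-way up) of the fresh filter cartridge: an upright white plastic cylinder, 34 mm in diameter, 125 mm tall, with a grey line 43 mm below its top and a 4 mm chamfer at its foot, 130 to 250 g; it may be gripped anywhere along its length. It stands loose on the worktop to the right of the filter, z axis along it
- filter: duplex water filter, fixed to the worktop: a grey base plate 125 x 245 x 12 mm, on it two open-topped white round housings (58 mm wide, rims 101 mm above the worktop) side by side and a lower manifold block between. Origin on the worktop under its middle; x axis to the back (the ports), y axis from the right to the left housing, z up
- bay_left (a point): centre of the mouth of the left (+y) bay, level with the rim, 101 mm above the worktop: a round upright bore 36 mm wide, 84 mm deep. In a clear bay only a thick flat washer (8 mm) lies on its floor. Pressed home onto it, the cartridge has its foot 76 mm and its middle 13.5 mm below the mouth, and 49 mm of it stand out. The bays look alike; which one is blocked varies
- bay_right (a point): centre of the mouth of the right (-y) bay, made like the left one, 150 mm from it. Clear: the cartridge slides freely until about 7 mm above home, then a sprung lip seal holds against it and it must be pressed on (about 6 to 12 N) to the stop on the washer. Blocked: the leftover (22 mm high, hard, loose) stops it 14 mm short of home, before the lip seal
- changeover (a joint): angle of the changeover lever on top of the manifold (rad): 0 points straight to the front (the filter's -x), positive turns it towards the left (+y) bay, negative towards the right; stops at -0.75 and 0.75; stiff with friction (about 0.12 N m), stays where it is left
- lever_grip (a point): on the changeover lever's upright black grip, 124 mm above the worktop: a round peg 18 mm wide, its top 141 mm above the worktop, 110 mm out from the lever's vertical pivot, which stands over the filter's origin; the lever's arm below it is 14 mm wide, its upper face 95 mm above the worktop
- tumbler: patterned ceramic tumbler, 81 mm wide, 82 mm tall, loose, standing at the left front; origin at the centre of its underside, z up
- milk_jug: small grey metal milk jug, 72 x 98 x 88 mm, loose, standing at the right front; origin at the centre of its underside, z up
- seat_left: floor plate of the left bay, its upper face 84 mm below the mouth; origin at the centre of its underside, 12 mm above the worktop. It is sprung downwards (3 N, then 5 N per mm, at most 5 mm), so both the washer and the leftover give a little when pressed. The force on it is what counts as pressing in this bay
- seat_right: floor plate of the right bay, made and sprung like the left one
Not all that is in view belongs to the job. There is more than one size of the part that bears cartridge_mid; the job needs the larger.

How it is judged:
By the outcome, as a careful person would: the job done as asked, in the order asked, and still so for the second after the job is handed in, with the robot touching nothing.
It also fails if it takes over 64 s, if anything falls off the work surface, if the arm or the gripper's body presses on something with over 40 N, if the wrist force passes 120 N, or if a joint passes its speed limit or range.

## Working session

There is one attempt and no reset: what is moved stays moved. The work goes in short steps, Python scripts to look and compute and a shell command to move; the robot and the scene stay as the last step left them, time stands still between calls to the robot, and variables do not carry over. Pictures are saved under pics/ and viewed, at most 10 in all, crops included, and the job is handed in when it is done.

```bash
ls; mkdir -p pics; python3 - <<'E'
from workcell import ctrl
import cv2,numpy as np
for n in("scene","top"):
    cv2.imwrite(f"pics/{n}0.png",ctrl.capture(n)); c=ctrl.calibration(n); print(n,np.round(c["intrinsics"],1).tolist(),np.round(c["world_from_camera"],3).tolist())
o=ctrl.get_obs();print(o["time"],o["position"],o["tcp_rot"],o["contact_force"],o["finger_gap"])
E
```

```text
pics
scene [[521.8, 0.0, 284.1], [0.0, 521.8, 203.5], [0.0, 0.0, 1.0]] [[-0.004, -0.493, 0.87, -880.044], [-1.0, -0.013, -0.011, -61.14], [0.016, -0.87, -0.493, 886.266], [0.0, 0.0, 0.0, 1.0]]
top [[405.9, 0.0, 280.1], [0.0, 405.9, 207.8], [0.0, 0.0, 1.0]] [[0.002, -0.989, 0.15, 342.985], [-0.999, 0.004, 0.036, -86.213], [-0.036, -0.15, -0.988, 1040.545], [0.0, 0.0, 0.0, 1.0]]
0.1 [ 240.14904645 -603.30954602  244.2427375 ] [ 9.82109530e-01  1.88306983e-01 -2.41576399e-04 -1.13687803e-03] [-0.02460734 -0.09034602 -0.09393375] 85.63457449635443
```

View pics/scene0.png

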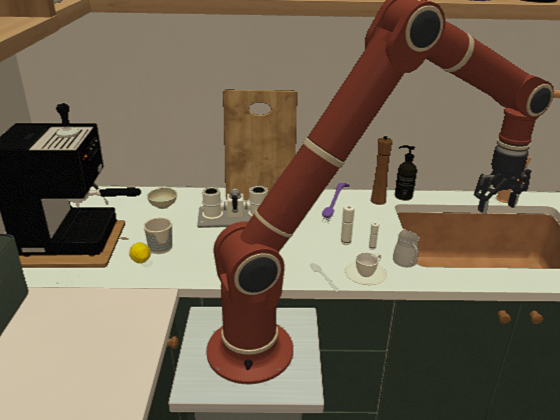

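View pics/top0.png

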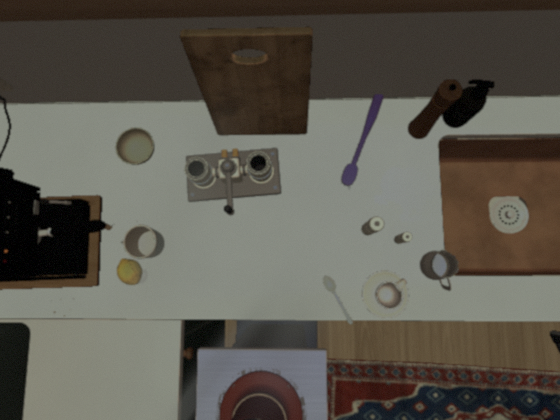

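Two candidates for the cartridge, both white cylinders: the larger at scene (347,224) / top (375,225), and the smaller at scene (374,235) / top (405,238). The larger one fits the job, and I'll confirm it in a crop.

```bash
cat > h.py <<'E'
import numpy as np,cv2
from workcell import ctrl
def ray(n,u,v):
    c=ctrl.calibration(n);K=np.array(c["intrinsics"]);T=np.array(c["world_from_camera"])
    d=T[:3,:3]@np.linalg.solve(K,[u,v,1.]);return T[:3,3],d/np.linalg.norm(d)
def onz(n,u,v,z):
    o,d=ray(n,u,v);return (o+d*(z-o[2])/d[2])
def tri(p,q):
    o,d=ray("scene",*p);a,e=ray("top",*q)
    A=np.c_[d,-e];s=np.linalg.lstsq(A,a-o,rcond=None)[0]
    P,Q=o+d*s[0],a+e*s[1];return (P+Q)/2,np.linalg.norm(P-Q)
def proj(n,P):
    c=ctrl.calibration(n);T=np.linalg.inv(np.array(c["world_from_camera"]))
    q=np.array(c["intrinsics"])@(T[:3,:3]@np.array(P)+T[:3,3]);return q[:2]/q[2]
def st():
    o=ctrl.get_obs();return o
E
python3 - <<'E'
import cv2,numpy as np
s=cv2.imread("pics/scene0.png");t=cv2.imread("pics/top0.png")
f=lambda im,x,y,w,h,k:cv2.resize(im[y:y+h,x:x+w],None,fx=k,fy=k,interpolation=cv2.INTER_CUBIC)
a=f(t,180,140,110,80,4)   # filter 440x320
b=f(t,350,205,70,50,5)    # 350x250
c=f(s,325,190,70,60,5)    # 350x300
d=f(s,190,180,90,55,4.5)  
C=np.zeros((600,800,3),np.uint8)
C[:320,:440]=a; C[:250,450:800]=b; C[290:590,450:800]=c; C[330:330+d.shape[0],:d.shape[1]]=d
cv2.imwrite("pics/crop0.png",C)
E
```

```text
(no output)
```

View pics/crop0.png

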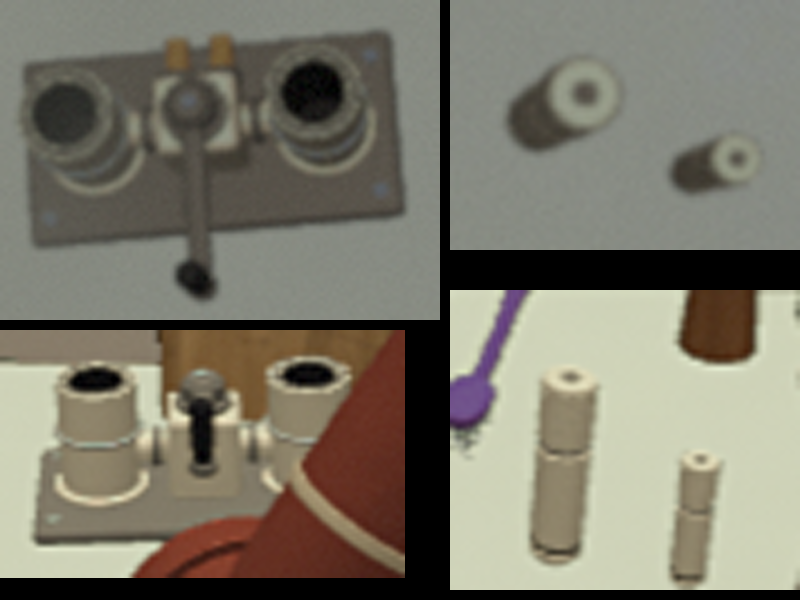

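The crop confirms it. The larger cartridge has its grey line above the middle, its top at crop (584,95), which is top-view (376.5,223.6), and at scene (348.6,207.2). The bay mouths are at crop (65,112) and (312,91), and the lever peg is at (197,278).

```bash
python3 - <<'E'
from h import *
t=lambda x,y,k=4,x0=180,y0=140:((x+.5)/k-.5+x0,(y+.5)/k-.5+y0)
r=lambda a:np.round(a,1)
im=cv2.imread("pics/top0.png")
c=t(584-450,95,5,350,205)
print("cart top",r(onz("top",*c,125)), [r(x) for x in tri(t(570-450,378-290,5,325,190),c)])
foot=t(558-450,552-290,5,325,190);print("foot scene",r(onz("scene",*foot,0)))
L=onz("top",*t(65,112),101);R=onz("top",*t(312,91),101)
print("bays",r(L),r(R),np.linalg.norm(L-R),r((L+R)/2))
d=(L-R)[:2];print("yaw filter",np.arctan2(-d[0],d[1]))
s=lambda x,y:t(x,y,4.5,190,180)
print("tri L",tri(s(96,380-330),t(65,112)),"tri R",tri(s(306,375-330),t(312,91)))
P=[onz("top",*t(*p),12) for p in((25,65),(388,33),(405,212),(35,243))]
print("plate",[r(p) for p in P],r(np.mean(P,0)),[np.linalg.norm(P[i]-P[i-1]) for i in range(4)])
d=(P[0]-P[1]+P[3]-P[2])[:2];print("yaw plate",np.arctan2(-d[0],d[1]))
print("lever peg top",r(onz("top",*t(190,272),141)))
print("lever knob",r(onz("top",*t(190,100),115)))
for n,p,z in(("tumbler",(141,242),82),("jug",(439,264),88)): print(n,r(onz("top",*p,z)))
# subpixel: brightness-based blob of cartridge top ring
g=cv2.cvtColor(im,cv2.COLOR_BGR2GRAY)[205:255,350:420]; 
m=cv2.threshold(g,0,255,cv2.THRESH_BINARY)[1]
print(g[10:28:2,16:40:2])
E
```

```text
cart top [ 445.5 -269.5  125. ] [array([ 445.5, -268.4,  125.3]), np.float64(1.9)]
foot scene [ 449.5 -270.3    0. ]
bays [584.1 150.5 101. ] [595.9   2.2 101. ] 148.7845573710734 [590.   76.4 101. ]
yaw filter 0.07925883130299506
tri L (array([584.65192399, 152.34709286,  99.00878889]), np.float64(2.5469604642834773)) tri R (array([596.43825361,   4.04939179,  99.03663525]), np.float64(3.285343257999456))
plate [array([639. , 200.6,  12. ]), array([658.6, -39. ,  12. ]), array([539. , -50.4,  12. ]), array([519.8, 189.7,  12. ])] [589.1  75.2  12. ] [np.float64(119.66151422454912), np.float64(240.45045050231306), np.float64(120.07851207265219), np.float64(240.8039983497464)]
yaw plate 0.08082475468842416
lever peg top [480.7  66.3 141. ]
lever knob [587.2  72.9 115. ]
tumbler [407.3 281.5  82. ]
jug [ 356.2 -416.2   88. ]
[[136 135 136 138 133 134 133 140 138 138 137 139]
 [138 137 130 119 129 136 137 131 133 138 139 137]
 [138 123  96 135 151 152 152 144 127 136 137 136]
 [120  78 114 152 140 113 120 148 143 127 138 138]
 [ 71  68 125 151 119  78  89 141 149 124 137 136]
 [ 65  66 118 151 136  99 106 148 145 127 138 138]
 [ 70  61  85 137 149 151 151 150 130 129 137 138]
 [ 70  66  68  94 129 143 142 128 129 138 137 136]
 [ 64  68  64  62  74  85 115 131 138 138 136 137]]
```

```bash
cat >> h.py <<'E'
from scipy.spatial.transform import Rotation as Ro
from scipy.linalg import logm
def plan(x,y,z,ydir=None,n=12):
    "per-row numbers for n equal rows; ydir = world angle (deg) of tool y axis; tool made vertical"
    o=ctrl.get_obs();R=Ro.from_quat(o["tcp_rot"]);p=np.array(o["position"])
    yv=R.as_matrix()[:,1]
    a=np.arctan2(yv[1],yv[0]) if ydir is None else np.radians(ydir)
    Y=np.array([np.cos(a),np.sin(a),0]);Z=np.array([0,0,-1.]);G=np.c_[np.cross(Y,Z),Y,Z]
    A=np.eye(4);A[:3,:3]=R.as_matrix();A[:3,3]=p;B=np.eye(4);B[:3,:3]=G;B[:3,3]=[x,y,z]
    L=np.real(logm(np.linalg.inv(A)@B));w=np.degrees([L[2,1],L[0,2],L[1,0]])
    print("t",round(o["time"],2),"pos",p.round(1),"yang",np.degrees(np.arctan2(yv[1],yv[0])).round(1),"F",np.round(o["contact_force"],1))
    print("row:",np.round(L[:3,3]/20/n,3),np.round(w/4/n,3),"n",n)
E
python3 -c "
from h import *
plan(446.5,-269.5,200,4.6,22)"
```

```text
t 0.1 pos [ 240.1 -603.3  244.2] yang -68.3 F [-0.  -0.1 -0.1]
row: [ 0.955 -0.002  0.101] [-0.001 -0.001 -0.828] n 22
```

```bash
python3 -m creep '-1 .95 0 .1 0 0 -.83;-1 .95 0 .1 0 0 -.83;-1 .95 0 .1 0 0 -.83;-1 .95 0 .1 0 0 -.83;-1 .95 0 .1 0 0 -.83;-1 .95 0 .1 0 0 -.83;-1 .95 0 .1 0 0 -.83;-1 .95 0 .1 0 0 -.83;-1 .95 0 .1 0 0 -.83;-1 .95 0 .1 0 0 -.83;-1 .95 0 .1 0 0 -.83;-1 .95 0 .1 0 0 -.83' 50; python3 -m creep '-1 .95 0 .1 0 0 -.83;-1 .95 0 .1 0 0 -.83;-1 .95 0 .1 0 0 -.83;-1 .95 0 .1 0 0 -.83;-1 .95 0 .1 0 0 -.83;-1 .95 0 .1 0 0 -.83;-1 .95 0 .1 0 0 -.83;-1 .95 0 .1 0 0 -.83;-1 .95 0 .1 0 0 -.83;-1 0 0 0 0 0 0;-1 0 0 0 0 0 0'
python3 -c "
from h import *
plan(446.5,-269.5,102,4.6,8)
cv2.imwrite('pics/s1.png',ctrl.capture('scene')[150:290,270:430].repeat(4,0).repeat(4,1))"
```

```text
time: 1.1
position: [412.6, -458.8, 221.2]
tcp_rot: [0.858, 0.514, -0.0, 0.0]
contact_force: [1.3, -0.1, -0.7]
finger_gap: 85.3
grip_force: 0.0
time: 2.02
position: [456.1, -295.7, 203.5]
tcp_rot: [0.697, 0.717, -0.0, -0.0]
contact_force: [-0.6, -1.3, -0.5]
finger_gap: 85.3
grip_force: 0.0
t 2.02 pos [ 456.1 -295.7  203.5] yang 1.6 F [-0.6 -1.3 -0.5]
row: [ 0.167 -0.051  0.634] [-0.    -0.    -0.093] n 8
```

View pics/s1.png

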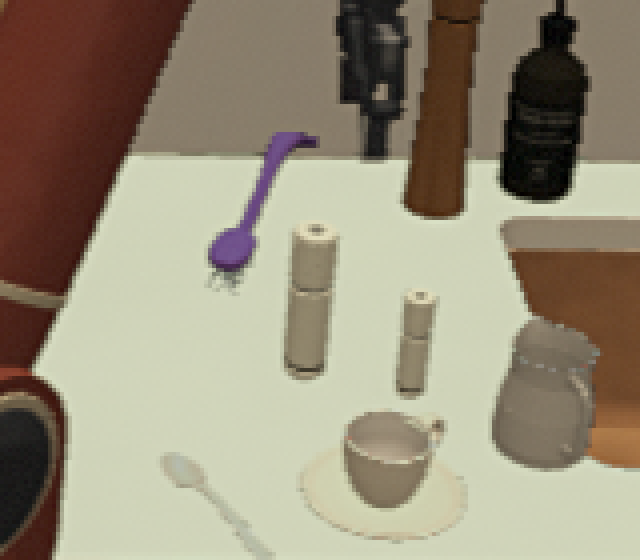

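Cartridge untouched at crop (313,230). The gripper is just short of being above it, so I align and then go down.

```bash
python3 -m creep '-1 .67 -.2 0 0 0 -.37;-1 .67 -.2 0 0 0 -.37;-1 0 0 .5 0 0 0;-1 0 0 1 0 0 0;-1 0 0 1 0 0 0;-1 0 0 1 0 0 0;-1 0 0 .9 0 0 0;-1 0 0 .6 0 0 0;-1 0 0 0 0 0 0;-1 0 0 0 0 0 0'
python3 -c "
from h import *
plan(446.5,-269.5,102,4.6,2)
cv2.imwrite('pics/t2.png',cv2.resize(ctrl.capture('top')[180:270,320:440],None,fx=5,fy=5,interpolation=cv2.INTER_CUBIC))"
```

```text
time: 2.9
position: [446.5, -271.8, 102.5]
tcp_rot: [0.68, 0.733, -0.0, -0.001]
contact_force: [0.3, -0.2, -0.2]
finger_gap: 85.4
grip_force: 0.0
t 2.9 pos [ 446.5 -271.8  102.5] yang 4.3 F [ 0.3 -0.2 -0.2]
row: [0.057 0.004 0.011] [-0.01  -0.001 -0.04 ] n 2
```

View pics/t2.png

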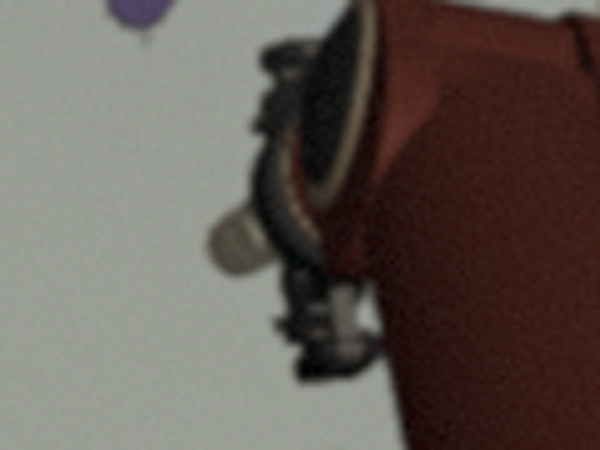

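The cartridge stands between the two fingers (foot at crop (238,240)). A small shift, then close.

```bash
python3 -m creep '-1 .1 0 0 0 0 -.08;1 0 0 0 0 0 0;1 0 0 0 0 0 0;1 0 0 0 0 0 0;1 0 0 0 0 0 0;1 0 0 0 0 0 0;1 0 0 0 0 0 0;1 0 0 0 0 0 0;1 0 0 0 0 0 0;1 0 0 0 0 0 0' 50
python3 -m creep '1 0 0 -.5 0 0 0;1 0 0 -1 0 0 0;1 0 0 -1 0 0 0;1 0 0 -1 0 0 0;1 0 0 -1 0 0 0;1 0 0 -1 0 0 0;1 0 0 -.8 0 0 0'
python3 -c "
from h import *
plan(595.6,1.1,222,4.6,16)"
```

```text
time: 3.78
position: [447.2, -268.9, 103.8]
tcp_rot: [0.677, 0.736, 0.0, 0.001]
contact_force: [-0.1, 0.0, 5.0]
finger_gap: 32.5
grip_force: 50.2
time: 4.37
position: [446.3, -268.4, 230.6]
tcp_rot: [0.677, 0.736, 0.0, -0.0]
contact_force: [0.4, 0.1, -1.4]
finger_gap: 32.6
grip_force: 49.9
t 4.37 pos [ 446.3 -268.4  230.6] yang 4.7 F [ 0.4  0.1 -1.4]
row: [0.802 0.533 0.027] [-0.    -0.     0.002] n 16
```

```bash
python3 -m creep '1 .5 .33 0 0 0 0;1 .85 .56 0 0 0 0;1 .85 .56 0 0 0 0;1 .85 .56 0 0 0 0;1 .85 .56 0 0 0 0;1 .85 .56 0 0 0 0;1 .85 .56 0 0 0 0;1 .85 .56 0 0 0 0;1 .85 .56 0 0 0 0;1 .85 .56 0 0 0 0;1 .85 .56 0 0 0 0;1 .85 .56 0 0 0 0'
python3 -m creep '1 .85 .56 0 0 0 0;1 .85 .56 0 0 0 0;1 .85 .56 0 0 0 0;1 .75 .5 0 0 0 0;1 0 0 0 0 0 0;1 0 0 0 0 0 0;1 0 0 0 0 0 0;1 0 0 0 0 0 0'
python3 -c "
from h import *
plan(595.6,1.1,222,4.6,1)
a=ctrl.capture('scene')[130:240,170:300];b=ctrl.capture('top')[130:230,170:300]
cv2.imwrite('pics/s3.png',cv2.resize(np.hstack([a[:100],b]),None,fx=3,fy=3,interpolation=cv2.INTER_CUBIC))"
```

```text
time: 5.37
position: [559.3, -59.4, 227.7]
tcp_rot: [0.677, 0.736, -0.001, -0.002]
contact_force: [0.7, -0.3, -2.2]
finger_gap: 32.3
grip_force: 49.9
time: 6.03
position: [597.2, 6.3, 228.6]
tcp_rot: [0.678, 0.735, -0.001, -0.0]
contact_force: [0.7, -0.8, -1.9]
finger_gap: 32.8
grip_force: 50.0
t 6.03 pos [597.2   6.3 228.6] yang 4.6 F [ 0.7 -0.8 -1.9]
row: [-0.254 -0.099  0.329] [-0.03   0.014  0.003] n 1
```

View pics/s3.png

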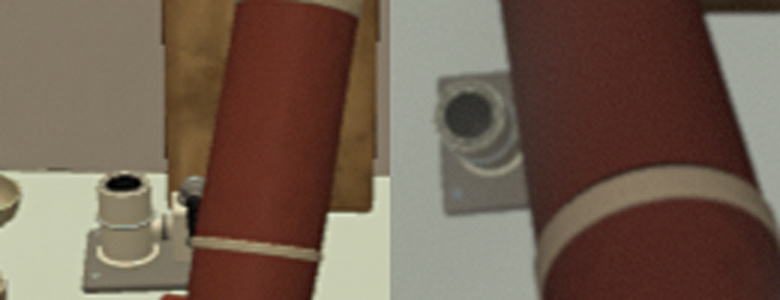

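The arm hides the right bay in both views, so I go by the measured position and by feel. First correct, then come down slowly.

```bash
python3 -m creep '1 -.25 -.1 .3 0 0 0;1 0 0 .4 0 0 0;1 0 0 .2 0 0 0;1 0 0 0 0 0 0;1 0 0 0 0 0 0'
python3 -c "
from h import *
plan(595.6,1.1,206,4.6,1)"
python3 -m creep '1 0 0 .1 0 0 0;1 0 0 .1 0 0 0;1 0 0 .1 0 0 0;1 0 0 .1 0 0 0;1 0 0 0 0 0 0'
```

```text
time: 6.55
position: [596.1, 2.5, 210.7]
tcp_rot: [0.678, 0.735, -0.0, -0.001]
contact_force: [-0.5, -0.1, -0.9]
finger_gap: 32.6
grip_force: 50.0
t 6.55 pos [596.1   2.5 210.7] yang 4.7 F [-0.5 -0.1 -0.9]
row: [-0.066 -0.028  0.236] [-0.018 -0.005  0.025] n 1
time: 6.97
position: [596.1, 2.5, 202.9]
tcp_rot: [0.677, 0.736, -0.0, -0.0]
contact_force: [0.0, -0.5, -2.0]
finger_gap: 32.9
grip_force: 50.0
```

```bash
for i in 1; do python3 -m creep '1 0 0 .1 0 0 0;1 0 0 .1 0 0 0;1 0 0 .1 0 0 0;1 0 0 0 0 0 0'; done
```

```text
time: 7.3
position: [596.1, 2.5, 196.8]
tcp_rot: [0.677, 0.736, -0.0, -0.0]
contact_force: [-0.2, -0.6, -2.0]
finger_gap: 32.8
grip_force: 50.0
```

```bash
python3 -m creep '1 0 0 .15 0 0 0;1 0 0 .15 0 0 0;1 0 0 .15 0 0 0;1 0 0 0 0 0 0'
```

```text
time: 7.63
position: [596.1, 2.5, 187.5]
tcp_rot: [0.677, 0.736, -0.0, -0.0]
contact_force: [-0.3, 0.6, -1.3]
finger_gap: 33.0
grip_force: 50.0
```

It is in the bore with no side force. On towards the blocked level (TCP about 143).

```bash
python3 -m creep '1 0 0 .2 0 0 0;1 0 0 .2 0 0 0;1 0 0 .2 0 0 0;1 0 0 .2 0 0 0;1 0 0 .1 0 0 0;1 0 0 0 0 0 0'; python3 -m creep '1 0 0 .2 0 0 0;1 0 0 .2 0 0 0;1 0 0 .2 0 0 0;1 0 0 .2 0 0 0;1 0 0 0 0 0 0'
```

```text
time: 8.13
position: [596.1, 2.5, 169.6]
tcp_rot: [0.677, 0.736, -0.0, -0.0]
contact_force: [-0.1, -0.4, -1.3]
finger_gap: 32.7
grip_force: 50.0
time: 8.55
position: [596.1, 2.6, 153.3]
tcp_rot: [0.677, 0.736, -0.0, -0.001]
contact_force: [-0.3, -0.1, -1.5]
finger_gap: 32.6
grip_force: 50.0
```

```bash
python3 -m creep '1 0 0 .1 0 0 0;1 0 0 .1 0 0 0;1 0 0 .1 0 0 0;1 0 0 .05 0 0 0;1 0 0 0 0 0 0'
```

```text
time: 8.97
position: [596.2, 2.5, 147.1]
tcp_rot: [0.678, 0.736, -0.0, -0.0]
contact_force: [-0.8, 0.5, -1.7]
finger_gap: 32.5
grip_force: 50.0
```

```bash
python3 -m creep '1 0 0 .05 0 0 0;1 0 0 .05 0 0 0;1 0 0 0 0 0 0'
```

```text
time: 9.22
position: [596.3, 2.5, 145.2]
tcp_rot: [0.677, 0.736, -0.0, -0.0]
contact_force: [-0.3, -0.0, -2.2]
finger_gap: 32.7
grip_force: 50.0
```

```bash
python3 -m creep '1 0 0 .05 0 0 0;1 0 0 .05 0 0 0;1 0 0 0 0 0 0'
```

```text
time: 9.47
position: [596.3, 2.5, 143.1]
tcp_rot: [0.677, 0.736, -0.0, -0.0]
contact_force: [-1.0, -0.5, -1.9]
finger_gap: 32.9
grip_force: 50.0
```

```bash
python3 -m creep '1 0 0 .05 0 0 0;1 0 0 .05 0 0 0;1 0 0 0 0 0 0'
```

```text
time: 9.72
position: [596.3, 2.5, 141.1]
tcp_rot: [0.677, 0.736, -0.0, -0.0]
contact_force: [-0.1, 0.5, -1.4]
finger_gap: 32.9
grip_force: 50.0
```

```bash
python3 -m creep '1 0 0 .05 0 0 0;1 0 0 .05 0 0 0;1 0 0 0 0 0 0'
```

```text
time: 9.97
position: [596.3, 2.5, 139.1]
tcp_rot: [0.677, 0.736, -0.0, -0.0]
contact_force: [-0.2, -0.3, -1.2]
finger_gap: 32.6
grip_force: 50.0
```

```bash
python3 -m creep '1 0 0 .05 0 0 0;1 0 0 .05 0 0 0;1 0 0 0 0 0 0'
```

```text
time: 10.22
position: [596.2, 2.5, 137.1]
tcp_rot: [0.677, 0.736, -0.0, -0.0]
contact_force: [0.3, -0.7, -1.4]
finger_gap: 32.6
grip_force: 50.0
```

Now 5.7 mm past the blocked level with no force, so the right bay seems clear. The lip should come at about 136.

```bash
python3 -m creep '1 0 0 .05 0 0 0;1 0 0 .05 0 0 0;1 0 0 0 0 0 0'
```

```text
time: 10.47
position: [596.3, 2.5, 135.1]
tcp_rot: [0.677, 0.736, -0.0, -0.0]
contact_force: [-0.2, -0.2, -0.7]
finger_gap: 32.9
grip_force: 50.0
```

```bash
python3 -m creep '1 0 0 .05 0 0 0;1 0 0 .05 0 0 0;1 0 0 0 0 0 0'
```

```text
time: 10.72
position: [596.8, 2.8, 133.8]
tcp_rot: [0.677, 0.736, 0.0, 0.0]
contact_force: [0.7, -0.5, 1.1]
finger_gap: 32.6
grip_force: 50.4
```

```bash
python3 -m creep '1 0 0 .05 0 0 0;1 0 0 .05 0 0 0;1 0 0 0 0 0 0'
```

```text
time: 10.97
position: [596.9, 2.8, 132.4]
tcp_rot: [0.677, 0.736, 0.001, 0.001]
contact_force: [-0.4, 1.0, 4.9]
finger_gap: 32.7
grip_force: 50.7
```

```bash
python3 -m creep '1 0 0 .05 0 0 0;1 0 0 .05 0 0 0;1 0 0 0 0 0 0'
```

```text
time: 11.22
position: [596.9, 2.7, 129.5]
tcp_rot: [0.677, 0.736, 0.001, 0.0]
contact_force: [1.3, 0.5, 1.1]
finger_gap: 32.7
grip_force: 50.2
```

Resistance rose to about 6 N, then gave way, which is the lip seal. Pressing on to the stop.

```bash
python3 -m creep '1 0 0 .05 0 0 0;1 0 0 .05 0 0 0;1 0 0 0 0 0 0'
```

```text
time: 11.47
position: [596.9, 2.8, 127.7]
tcp_rot: [0.677, 0.736, 0.001, 0.0]
contact_force: [1.1, 0.4, 4.4]
finger_gap: 32.8
grip_force: 50.6
```

```bash
python3 -m creep '1 0 0 .05 0 0 0;1 0 0 .05 0 0 0;1 0 0 0 0 0 0'
```

```text
time: 11.72
position: [597.0, 2.8, 126.7]
tcp_rot: [0.677, 0.736, 0.001, 0.001]
contact_force: [-0.7, 0.0, 8.4]
finger_gap: 32.7
grip_force: 51.1
```

```bash
python3 -m creep '1 0 0 .05 0 0 0;1 0 0 .04 0 0 0;1 0 0 0 0 0 0;1 0 0 0 0 0 0'; python3 -c "
from h import *
cv2.imwrite('pics/s4.png',cv2.resize(ctrl.capture('scene')[130:230,170:300],None,fx=4,fy=4))
plan(596,2.5,127)"
```

```text
time: 12.05
position: [597.0, 2.8, 125.8]
tcp_rot: [0.677, 0.736, 0.001, 0.001]
contact_force: [-2.9, 0.1, 14.7]
finger_gap: 32.6
grip_force: 51.8
t 12.1 pos [597.    2.8 125.8] yang 4.7 F [-2.2  1.5 14.3]
row: [-0.001 -0.004 -0.005] [ 0.002  0.001 -0.   ] n 12
```

Hard stop reached: 14 N, rising about 6 N/mm, right where home should be. Ease off, open and lift clear.

```bash
python3 -m creep '1 0 0 -.05 0 0 0;1 0 0 -.06 0 0 0;1 0 0 0 0 0 0'; python3 -m creep '.6 0 0 0 0 0 0;.2 0 0 0 0 0 0;-.3 0 0 0 0 0 0;-.6 0 0 0 0 0 0;-.6 0 0 0 0 0 0;-.6 0 0 0 0 0 0;-.6 0 0 0 0 0 0'
```

```text
time: 12.35
position: [596.9, 2.8, 127.1]
tcp_rot: [0.677, 0.736, 0.001, 0.001]
contact_force: [-1.2, 0.4, 8.9]
finger_gap: 32.7
grip_force: 51.1
time: 12.93
position: [596.2, 2.4, 125.4]
tcp_rot: [0.678, 0.736, -0.0, -0.0]
contact_force: [-0.4, -0.7, 0.3]
finger_gap: 68.3
grip_force: 0.0
```

```bash
python3 -m creep '-.6 0 0 -.3 0 0 0;-.6 0 0 -.6 0 0 0;-.6 0 0 -1 0 0 0;-.6 0 0 -1 0 0 0;-.6 0 0 -.6 0 0 0;-.6 0 0 0 0 0 0'; python3 -c "
from h import *
plan(477.4,108.5,175,4.6,10)"
```

```text
time: 13.43
position: [598.4, 3.0, 199.3]
tcp_rot: [0.678, 0.736, 0.003, 0.002]
contact_force: [0.6, 1.0, -0.0]
finger_gap: 68.3
grip_force: 0.0
t 13.43 pos [598.4   3.  199.3] yang 4.7 F [ 0.6  1.  -0. ]
row: [ 0.575 -0.56   0.119] [ 0.01  -0.     0.003] n 10
```

```bash
python3 -m creep '1 .58 -.56 .05 0 0 0;1 .58 -.56 .05 0 0 0;1 .58 -.56 .05 0 0 0;1 .58 -.56 .05 0 0 0;1 .58 -.56 .05 0 0 0;1 .58 -.56 .05 0 0 0;1 .58 -.56 .05 0 0 0;1 .58 -.56 .05 0 0 0;1 .58 -.56 .05 0 0 0;1 .58 -.56 .05 0 0 0;1 0 0 0 0 0 0;1 0 0 0 0 0 0'; python3 -c "
from h import *
plan(477.4,108.5,122,4.6,4)
a=ctrl.capture('scene')[130:230,170:300];b=ctrl.capture('top')[130:230,170:300]
cv2.imwrite('pics/s5.png',cv2.resize(np.hstack([a,b]),None,fx=3,fy=3,interpolation=cv2.INTER_CUBIC))"
```

```text
time: 14.43
position: [474.8, 109.1, 185.5]
tcp_rot: [0.677, 0.736, -0.0, -0.0]
contact_force: [0.7, 0.7, 0.9]
finger_gap: -0.1
grip_force: 0.0
t 14.43 pos [474.8 109.1 185.5] yang 4.8 F [0.7 0.7 0.9]
row: [-0.011  0.032  0.793] [-0.002  0.001  0.013] n 4
```

View pics/s5.png

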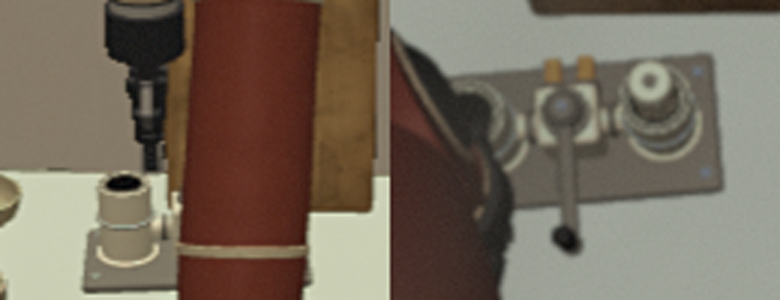

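The cartridge stands upright in the right bay (top at crop (648,78)) and the lever still points to the front, peg at (565,238). Lowering the closed fingers on the peg's left.

```bash
python3 -m creep '1 0 0 .6 0 0 0;1 0 .05 .9 0 0 0;1 0 .05 .9 0 0 0;1 0 .03 .6 0 0 0;1 0 0 .15 0 0 0;1 0 0 0 0 0 0;1 0 0 0 0 0 0'; python3 -c "
from h import *
for z in (150,157,164): print(z,proj('top',(596.3,2.6,z)).round(2))
c,s=np.cos(.08),np.sin(.08)
plan(590.2-110*c-20*s,77.4-110*s+20*c,122,4.6,4)"
```

```text
time: 15.12
position: [478.6, 108.8, 123.0]
tcp_rot: [0.678, 0.735, 0.0, 0.0]
contact_force: [0.2, 0.6, 0.3]
finger_gap: -0.2
grip_force: 0.0
150 [255.49 156.56]
157 [255.19 155.7 ]
164 [254.89 154.83]
t 15.12 pos [478.6 108.8 123. ] yang 4.6 F [0.2 0.6 0.3]
row: [-0.252 -0.016  0.013] [ 0.003 -0.     0.003] n 4
```

```bash
python3 -m creep '1 -.25 0 0 0 0 0;1 -.25 0 0 0 0 0;1 -.25 0 0 0 0 0;1 -.25 0 0 0 0 0;1 -.29 -.05 0 0 0 -.75;1 -.29 -.05 0 0 0 -.75;1 -.29 -.05 0 0 0 -.75;1 -.29 -.05 0 0 0 -.75;1 0 0 0 0 0 0'; python3 -c "
from h import *
o=ctrl.get_obs();p=np.array(o['position'][:2])-[590.2,77.4];c,s=np.cos(.08),np.sin(.08)
q=np.array([c*p[0]+s*p[1],-s*p[0]+c*p[1]]);print(q, np.hypot(*q), 'lever~',np.arctan2(q[1],-q[0])-np.arctan2(20,110))
plan(0,0,0)"
```

```text
time: 15.87
position: [479.7, 64.1, 123.0]
tcp_rot: [0.598, 0.802, 0.0, 0.0]
contact_force: [0.1, -0.3, -0.2]
finger_gap: 0.0
grip_force: 0.0
[-111.19066879   -4.40682751] 111.27796257367808 lever~ -0.21946583728147917
t 15.87 pos [479.7  64.1 123. ] yang 16.6 F [ 0.1 -0.3 -0.2]
row: [ 0.316 -1.992  0.512] [ 0.001  0.001 -0.   ] n 12
```

```bash
python3 -m creep '1 -.29 -.05 0 0 0 -.75;1 -.29 -.05 0 0 0 -.75;1 -.29 -.05 0 0 0 -.75;1 -.29 -.05 0 0 0 -.75;1 -.29 -.05 0 0 0 -.75;1 -.29 -.05 0 0 0 -.75;1 -.29 -.05 0 0 0 -.75;1 -.29 -.05 0 0 0 -.75'; python3 -m creep '1 -.15 -.02 0 0 0 -.4;1 -.15 -.02 0 0 0 -.4;1 0 0 0 0 0 0'; python3 -c "
from h import *
o=ctrl.get_obs();p=np.array(o['position'][:2])-[590.2,77.4];c,s=np.cos(.08),np.sin(.08)
q=np.array([c*p[0]+s*p[1],-s*p[0]+c*p[1]]);print(q, np.hypot(*q), 'lever~',np.arctan2(q[1],-q[0])-np.arctan2(20,110))"
```

```text
time: 16.53
position: [493.3, 21.5, 123.0]
tcp_rot: [0.416, 0.909, 0.0, -0.0]
contact_force: [0.3, 1.3, 0.5]
finger_gap: 0.4
grip_force: 0.6
time: 16.78
position: [496.7, 15.6, 122.8]
tcp_rot: [0.392, 0.92, 0.0, -0.0]
contact_force: [0.1, 0.1, 0.7]
finger_gap: -0.1
grip_force: 0.0
[-98.09472879 -54.16734192] 112.05657833012135 lever~ -0.6843797690471733
```

Continue to the stop in small steps, watching the force.

```bash
python3 -m creep '1 -.12 0 0 0 0 -.3;1 -.12 0 0 0 0 -.3;1 0 0 0 0 0 0'
```

```text
time: 17.03
position: [499.8, 12.1, 122.6]
tcp_rot: [0.372, 0.928, -0.0, -0.0]
contact_force: [-0.6, -0.1, -0.7]
finger_gap: -0.1
grip_force: 0.2
```

```bash
python3 -m creep '1 -.1 0 0 0 0 0;1 -.1 0 0 0 0 0;1 0 0 0 0 0 0'; python3 -c "
from h import *
a=ctrl.capture('scene')[130:230,170:300];b=ctrl.capture('top')[130:230,170:300]
cv2.imwrite('pics/s6.png',cv2.resize(np.hstack([a,b]),None,fx=3,fy=3,interpolation=cv2.INTER_CUBIC))"
```

```text
time: 17.28
position: [502.0, 10.3, 122.6]
tcp_rot: [0.372, 0.928, -0.0, -0.001]
contact_force: [-3.7, 1.5, 2.1]
finger_gap: 0.2
grip_force: 1.7
```

View pics/s6.png

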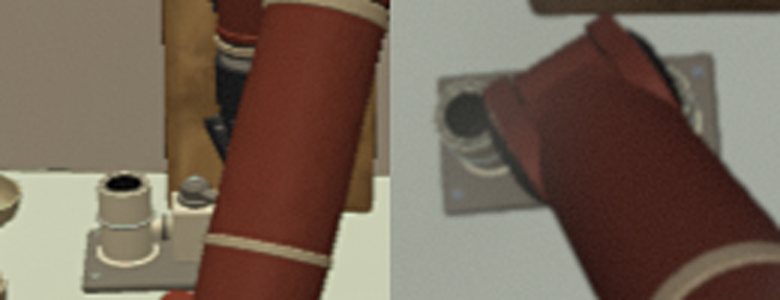

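The arm hides the peg, but the left side is clear: the lever has gone right. Force is now rising to 4 N, so one more small push to confirm the stop.

```bash
python3 -m creep '1 -.08 0 0 0 0 0;1 -.04 0 0 0 0 0;1 0 0 0 0 0 0'
```

```text
time: 17.63
position: [502.1, 10.1, 122.5]
tcp_rot: [0.371, 0.928, -0.0, -0.003]
contact_force: [-6.5, 4.2, 3.9]
finger_gap: -0.1
grip_force: 4.0
```

Hard stop. Back off, lift, and move aside to check.

```bash
python3 -m creep '1 .15 0 0 0 0 0;1 .4 0 0 0 0 0;1 .6 0 0 0 0 0;1 .4 0 -.5 0 0 0;1 0 0 -1 0 0 0;1 0 0 -1 0 0 0;1 0 0 -1 0 0 0;1 0 0 -.8 0 0 0;1 .5 0 0 0 0 0;1 1 0 0 0 0 0;1 1 0 0 0 0 0;1 1 0 0 0 0 0'; python3 -m creep '1 1 0 0 0 0 0;1 1 0 0 0 0 0;1 1 0 0 0 0 0;1 1 0 0 0 0 0;1 .5 0 0 0 0 0;1 0 0 0 0 0 0;1 0 0 0 0 0 0'; python3 -c "
from h import *
a=ctrl.capture('scene');b=ctrl.capture('top')
cv2.imwrite('pics/topend.png',b)
k=lambda im,x,y:cv2.resize(im[y:y+100,x:x+130],None,fx=3,fy=3,interpolation=cv2.INTER_CUBIC)
cv2.imwrite('pics/s7.png',np.vstack([np.hstack([k(a,170,150),k(b,170,130)]),np.hstack([cv2.resize(a,(390,292)),cv2.resize(b,(390,292))])]))"
```

```text
time: 18.63
position: [430.2, 79.0, 208.9]
tcp_rot: [0.372, 0.928, 0.0, 0.0]
contact_force: [-0.0, 0.9, -0.5]
finger_gap: -0.3
grip_force: 0.0
time: 19.22
position: [366.5, 140.2, 208.9]
tcp_rot: [0.372, 0.928, -0.0, 0.0]
contact_force: [1.0, 0.1, -0.2]
finger_gap: 0.2
grip_force: 0.0
```

View pics/s7.png

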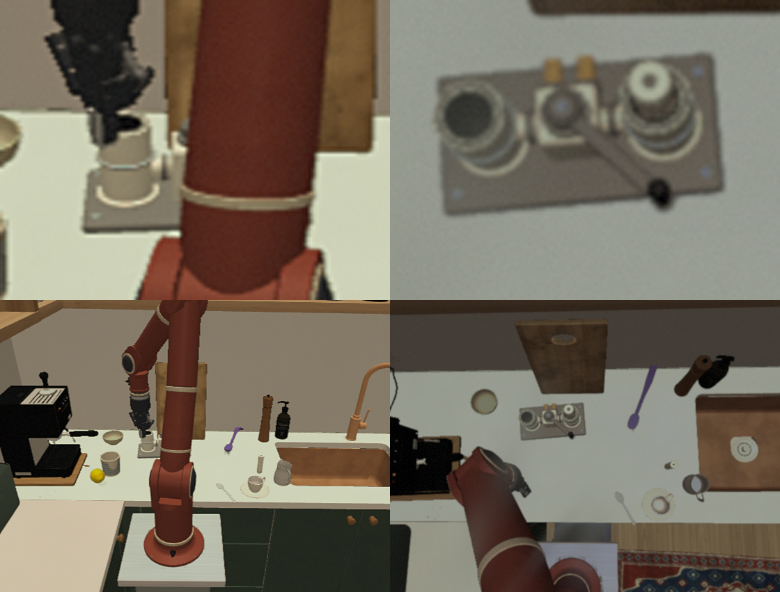

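```bash
python3 -c "
from h import *
u=lambda x,y:((x-390+.5)/3-.5+170,(y+.5)/3-.5+130)
p=onz('top',*u(656,184),141)[:2]-[590.2,77.4];c,s=np.cos(.08),np.sin(.08)
q=np.array([c*p[0]+s*p[1],-s*p[0]+c*p[1]]);print('lever',q,np.hypot(*q),np.arctan2(q[1],-q[0]))
print('cart top px',u(651,79),'mouth proj',proj('top',(596.3,2.6,101)),[proj('top',(596.3,2.6,z)).round(2) for z in(150,157,164)])
# cartridge top: centroid of bright disc
b=cv2.imread('pics/topend.png');g=cv2.cvtColor(b,cv2.COLOR_BGR2GRAY)
print(g[146:168,246:268])"
```

```text
lever [-78.01377257 -75.24501382] 108.38801048149973 -0.7673342229782439
cart top px (256.6666666666667, 156.0) mouth proj [257.46601994 162.19655642] [array([255.49, 156.56]), array([255.19, 155.7 ]), array([254.89, 154.83])]
[[153 150 151 151 153 153 153 152 153 154 153 153 152 153 153 155 153 152
  151 153 152 152]
 [153 151 153 152 153 153 154 152 155 153 154 154 153 152 153 150 149 149
  147 148 148 147]
 [153 150 153 151 148 150 148 149 146 147 147 147 148 145 138 128 124 123
  124 126 125 121]
 [146 148 143 139 129 125 121 123 124 128 125 121 119 115 108 101  96  96
   99 102  97  98]
 [119 118 113 107 100  97  99 108 115 128 134 128 120 108  95  90  89  88
   90  91  91  91]
 [ 94  93  94  89  86  93 114 138 147 154 159 157 152 142 125 110 101  97
   92  89  89  92]
 [ 90  91  88  88  97 118 145 160 166 168 168 169 165 164 151 133 118 114
  101  94  94  89]
 [ 90  90  88  92 114 142 163 167 164 165 164 165 167 167 165 151 129 109
  108 107 103  92]
 [ 89  91  94 101 129 160 167 167 156 141 138 142 155 164 167 161 137 105
   98 108 111  98]
 [ 91  92 104 118 144 164 168 158 13
[... 473 characters left out ...]
9 162 168 169 167 148 119  82
   60  59  94 107]
 [104 114 100  96 101 128 152 164 168 169 169 168 166 164 151 124  91  68
   55  62  97 114]
 [ 97 105 102  88  75  96 124 145 157 164 162 164 157 142 119  93  74  66
   60  65  93 108]
 [ 95 103 102  86  61  73  97 113 124 130 131 130 122 105  89  77  68  67
   72  72  91 103]
 [104 111 101  88  63  58  75  84  90  95  97  94  93  89  76  71  67  71
   75  69  93 106]
 [124 121 101  88  73  53  59  70  72  77  76  73  76  76  71  66  69  76
   70  68  88  99]
 [139 128 102  94  77  48  48  63  68  70  67  67  69  69  65  68  71  73
   70  77  90 100]
 [141 123 105  96  88  66  53  62  69  71  67  67  66  68  64  63  64  63
   62  81  95 101]]
```

The lever is at -0.75, its stop. The cartridge's top centre at (256,156.5) matches the predicted home height (156.6), and the tumbler and jug haven't moved. Handing in.

```bash
python3 -c "
from workcell import ctrl
print(ctrl.sign_off())"
```

```text
the job is handed in; nothing more can be done
None
```

The fresh cartridge is pressed home in the right bay, which felt clear, so I didn't try the left one; the changeover lever is at its right stop, the tumbler and jug look unmoved, and the job was handed in at about 19 s.

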